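# Tip the used caps through the return box's spring flap

## Robot

A 6-joint arm with a two-finger parallel gripper is mounted at the origin on the work surface. World frame = base frame: x ahead of the robot, y to its left, z up, the work surface at z = 0. Lengths are in m, angles in rad, forces in N, time in s.
With the tool pointing down it reaches from about 0.375 to 0.975 m from the base axis. Payload 3.8 kg.
Tool frame: the origin (TCP) lies at the very end of the fingers, on their centre line; the grasp point (between the pads) lies 19 mm behind it; z points along the fingers, y is the line along which they close (so a half turn about z gives the same grasp; the last joint's range is limited). The gripper opens to 88 mm and grips with 3 to 60 N. Pads are 18 mm wide; open, the fingers measure 123 mm over their backs; the gripper's body (75 mm by 187 mm) begins 45 mm behind the grasp point.
Start: joints at [-1.324, 0.264, 1.604, -0, 1.274, -0.037], TCP at [0.189, -0.648, 0.239] pointing down, gripper open.
Joint ranges: [-2.63, 2.63], [-0.94, 2.18], [0.31, 2.57], [-1.31, 4.45], [0, 2.66], [-2.55, 2.55]. Speed limits (rad/s): [2.57, 2.57, 3.14, 3.14, 3.14, 3.14].

## Interface

Orientations are given as a rotation vector (axis times angle).
In Python, from bench import arm gives the robot as it stands.
- The arm moves only by the shell command python3 -m crank 'ROWS' [FORCE]. ROWS is JSON, one flat list of numbers, 7 for each row, row after row: the turn, a rotation vector about the tool's x, y, z in rad, then the shift along the tool's x, y, z in mm, then the opening, from 0 (shut) to 1 (fully open). A call has 1 to 12 rows; each row is the pose to reach, as a shift and turn from the pose commanded when the call began, along the tool's axes at that moment; what a row does not reach only later rows make up. A row lasts 1/12 s, in which the tool goes at most 41.7 mm and 7.16 degrees, less where a joint would pass 70% of its speed; a pose out of reach is approached as far as the arm can. A call with a gripper value outside its range is refused whole. The fingers move at their own pace and stop on an object; FORCE is the grip in N (left out, the last holds). Time passes only in rows, so rows that repeat a pose let the fingers close. It gives the time, the measured TCP pose, the force, the opening and the grip force at its end, in the units of the state.
- arm.observe(): the state, without advancing time (a new reading comes with each control period).
- arm.camera(name): name is "scene" or "top"; returns a dict with "image" (384x512x3 uint8, red, green, blue), "z_map" (384x512 float32, m along the optical axis (not along the pixel's ray), 0 where there is no reading), "vertical_fov" (degrees; the focal length in pixels is half the picture's height over the tangent of half this angle, whatever the lens; pixels are square), "cx", "cy" (the principal point, pixels), "rvec" (rotation vector, rad) and "tvec" (3), from world to camera coordinates, as OpenCV has them. Camera axes: x right, y down, z forward; pixel columns grow to the right and rows downward; lengths in m; the calibration is good to about 2 mm. A picture is of the moment at which its call begins.
- arm.sign_off(): hands the job in; it is judged then, once.
Trained networks look in the newest picture that a camera, given by its name, has taken for a name from the list of things; names that differ only in an ending like _2 or _b are one class to them, and where a whole thing is asked for, a point or a joint stands for the part that bears it (a point fixed in the world has none). Each returns a list of dicts, best first, with "conf" (0 to 1); they miss things now and then, are a little off and sometimes report something else, mostly with a low value. They report only what shows in the picture. A call takes as long as a camera call. They do not tell look-alikes from the thing itself.
- arm.look_for(query, camera): "box" ([left, top, right, bottom] in pixels, round what is visible of it).
- arm.spot_point(query, camera): "xy" ([column, row] in pixels: a listed point, or the origin of a listed thing).
The state is a dict: "clock": time; "joints": joint angles; "joint_vel": joint speeds; "effort": joint torques, N m; "position": TCP position; "tool_rot": TCP orientation; "ft_force": force on the tool from outside, world axes, zero at the start; "moment": the same for the moment, N m; "opening": finger opening in m; "gripper_force": force on a finger pad.
Only numpy, scipy, OpenCV 4.12 (cv2) and the standard library are available. Lean on these libraries where they do the work, as an engineer would, in place of code of your own. Each camera call takes 0.05 s, during which the arm holds its last target. There are 200 camera calls.

## Task

Two scoops stand on the pharmacy counter. Take the one that holds the three flat white caps, push the return box's spring flap down with the scoop's front lip and, holding it open like that, tip all three caps into the box. Then draw the scoop out so that the flap springs shut, and set it down flat and upright on the counter; leave the scoop with the vials where it is.

Things in the scene. Friction and masses are not known exactly. Their poses are not given: they have to be found in the camera images.
- scoop_grip (a point): Centre of the black handle (85 mm long, 16 wide, 22 high) of the aluminium scoop that holds the caps; 0.15 kg, flat on the counter. 31 mm above its underside. Scoop axes: x from the open mouth back along the handle, y across, z up; at the start the mouth faces roughly the robot's left (+y). Take the handle from above by its 16 mm width. Rear wall (42 mm high) is 48 mm from here towards the mouth, handle end 37 mm the other way.
- scoop_lip (a point): Middle of the lower front edge of the same scoop's open mouth (no front wall or sill): from the grip point 168 mm along the scoop's -x and 31 mm down. Its tray is 120 mm long and 80 mm wide outside, floor 4 mm thick, side walls 32 mm high.
- dropbox: Grey sheet-metal return box, fixed on the counter; 190 (x) by 170 (y) by 160 mm high. Origin: centre of its underside; x points roughly to the robot's right, towards the scoops, z up. The flat top has an opening, x -45 to +75 mm, y -65 to +65 mm, closed by the spring flap. Hollow below it, walls 5 mm.
- flap (a joint): Aluminium spring flap in the box top, 114 (x) by 124 mm (y), 4 mm thick, flush when shut. Hinged at the box's x = +75 mm, the edge nearest the scoops; the free edge opposite swings down into the box. 0 = shut, 1.15 rad = fully down. A spring shuts it: 1 to 2 N at 85 mm from the hinge holds it open; the caps alone are too light to open it.
- flap_edge (a point): the middle of the flap's free edge, on its upper face (114 mm from the hinge); moves with the flap.
- cap0_center (a point): White screw cap, a disc 29 mm in diameter and 12 mm thick, 12 g, lying flat in the scoop at the start, somewhere between 20 mm ahead of and 50 mm behind the middle of its floor; this point is its centre. It slides on the scoop or flap once these slope by about 20 to 27 degrees.
- cap1_center (a point): White screw cap, a disc 29 mm in diameter and 12 mm thick, 12 g, lying flat in the scoop at the start, somewhere between 20 mm ahead of and 50 mm behind the middle of its floor; this point is its centre. It slides on the scoop or flap once these slope by about 20 to 27 degrees.
- cap2_center (a point): White screw cap, a disc 29 mm in diameter and 12 mm thick, 12 g, lying flat in the scoop at the start, somewhere between 20 mm ahead of and 50 mm behind the middle of its floor; this point is its centre. It slides on the scoop or flap once these slope by about 20 to 27 degrees.
- other_grip (a point): the grip point of the other scoop, exactly like the first (same axes and sizes) but holding two small amber vials (24 mm in diameter, 50 mm tall, standing). Leave it where it is.
Things that resemble listed ones, but are neither listed nor needed, are in the scene too. Leave any blue or purple look-alike of the part that bears scoop_grip alone.

How it is judged:
On the way:
1. the scoop's lip, inside the opening and below the box top, holds the flap down (value of joint flap above 0.25 rad and z of scoop_lip in the frame of dropbox between 0.02 and 0.155 m and x of scoop_lip in the frame of dropbox between -0.05 and 0.08 m and y of scoop_lip in the frame of dropbox between -0.07 and 0.07 m), for 0.1 s.
At the end, for the whole second after the job is handed in: All three cap centres lie inside the box, below 120 mm above its underside; the flap is shut to within 0.12 rad; the scoop stands on the counter, upright within 0.17 rad, its grip point less than 45 mm above the counter (x of cap0_center in the frame of dropbox between -0.095 and 0.095 m and y of cap0_center in the frame of dropbox between -0.085 and 0.085 m and z of each of cap0_center, cap1_center, cap2_center in the frame of dropbox below 0.12 m and x of cap1_center in the frame of dropbox between -0.095 and 0.095 m and y of cap1_center in the frame of dropbox between -0.085 and 0.085 m and x of cap2_center in the frame of dropbox between -0.095 and 0.095 m and y of cap2_center in the frame of dropbox between -0.085 and 0.085 m and value of joint flap below 0.12 rad and angle between scoop_grip's own z axis and vertical below 0.17 rad and height (world z) of scoop_grip below 0.045 m); the robot touches nothing.
It fails at once if the other scoop is shifted by more than 30 mm (distance of other_grip from where it was at the start of the episode above 0.03 m).
It also fails if it takes over 54 s, if anything falls off the work surface, if the arm or the gripper's body presses on something with over 40 N, if the wrist force passes 120 N, or if a joint passes its speed limit or range.

## Working session

There is one attempt and no reset: what is moved stays moved. The work goes in short steps, Python scripts to look and compute and a shell command to move; the robot and the scene stay as the last step left them, time stands still between calls to the robot, and variables do not carry over. Pictures are saved under pics/ and viewed, at most 10 in all, crops included, and the job is handed in when it is done.

```bash
mkdir -p pics; cat > h.py <<'E'
import numpy as np, cv2
from bench import arm
from scipy.spatial.transform import Rotation as R
def cam(n):
    c=arm.camera(n); c['f']=192/np.tan(np.radians(c['vertical_fov'])/2); c['Rm']=R.from_rotvec(np.ravel(c['rvec'])).as_matrix(); c['t']=np.ravel(c['tvec']); return c
def cloud(c):
    v,u=np.mgrid[0:384,0:512]; z=c['z_map']
    P=np.stack([(u-c['cx'])/c['f']*z,(v-c['cy'])/c['f']*z,z],-1)
    W=(P-c['t'])@c['Rm']; W[z==0]=np.nan; return W
def ray(c,xy,zw):
    d=np.array([(xy[0]-c['cx'])/c['f'],(xy[1]-c['cy'])/c['f'],1])@c['Rm']; o=-c['t']@c['Rm']
    return o+d*(zw-o[2])/d[2]
E
python3 - <<'E'
from h import *
ims=[]
for n in ['scene','top']:
    c=cam(n); cv2.imwrite(f'pics/{n}0.png',cv2.resize(c['image'][...,::-1],(800,600)))
    print(n,-c['t']@c['Rm'])
    for q,z in [('scoop_grip',.031),('scoop_lip',0),('dropbox',0),('flap_edge',.16),('cap0_center',.01),('other_grip',.031)]:
        for r in arm.spot_point(q,n)[:5]: print(q,round(r['conf'],2),np.round(r['xy']),np.round(ray(c,r['xy'],z),3))
E
```

```text
scene [ 0.86541371 -0.43041556  0.96793121]
scoop_grip 0.84 [176. 142.] [ 0.168 -0.203  0.031]
scoop_grip 0.82 [124. 252.] [ 0.389 -0.474  0.031]
scoop_grip 0.7 [215. 212.] [ 0.424 -0.229  0.031]
scoop_lip 0.96 [153. 197.] [ 0.274 -0.34   0.   ]
scoop_lip 0.91 [ 77. 228.] [ 0.243 -0.546  0.   ]
scoop_lip 0.6 [262. 182.] [ 0.403 -0.065  0.   ]
dropbox 0.8 [358. 170.] [ 0.527  0.185 -0.   ]
flap_edge 0.61 [386. 134.] [0.541 0.217 0.16 ]
cap0_center 0.41 [232. 193.] [ 0.391 -0.155  0.01 ]
other_grip 0.64 [247. 287.] [ 0.634 -0.274  0.031]
other_grip 0.5 [246. 191.] [ 0.418 -0.129  0.031]
top [ 0.27944822 -0.13026069  1.04662526]
scoop_grip 0.94 [288. 196.] [ 0.433 -0.227  0.031]
scoop_grip 0.81 [379. 217.] [ 0.382 -0.473  0.031]
scoop_grip 0.75 [276. 295.] [ 0.172 -0.198  0.031]
scoop_lip 0.85 [230. 210.] [ 0.393 -0.068  0.   ]
scoop_lip 0.83 [327. 258.] [ 0.27  -0.338  0.   ]
scoop_lip 0.55 [401. 271.] [ 0.239 -0.541  0.   ]
flap_edge 0.64 [111. 141.] [0.536 0.218 0.16 ]
cap0_center 0.63 [112. 143.] [0.573 0.273 0.01 ]
cap0_center 0.48 [263. 209.] [ 0.397 -0.159  0.01 ]
other_grip 0.93 [302. 125.] [ 0.637 -0.262  0.031]
```

View pics/scene0.png

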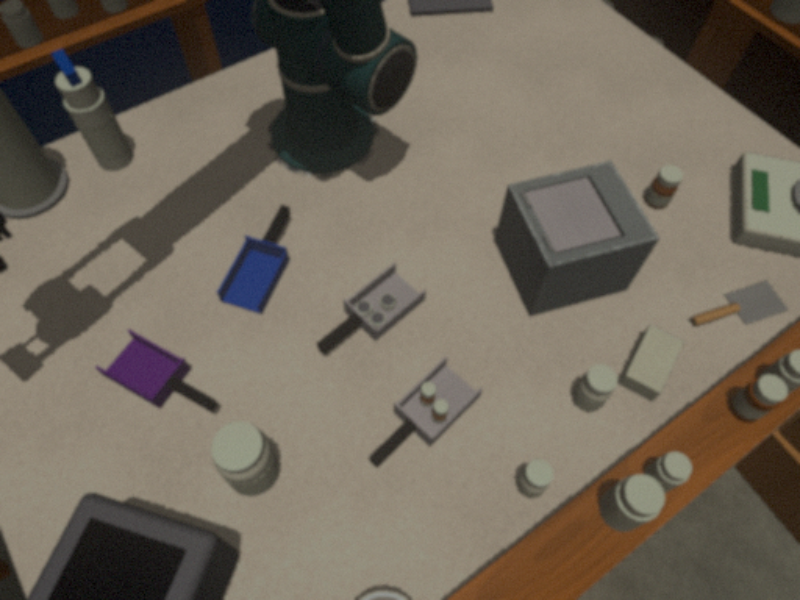

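View pics/top0.png

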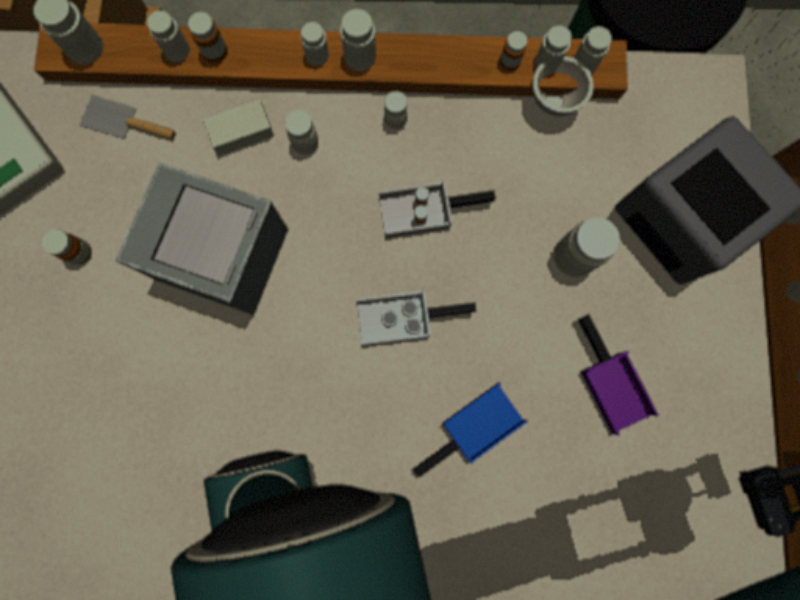

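```bash
python3 - <<'E'
from h import *
for n in ['top','scene']:
    c=cam(n); W=cloud(c)
    if n=='top':
        cv2.imwrite('pics/crop.png',cv2.resize(c['image'][165:245,210:320,::-1],(770,560),interpolation=cv2.INTER_CUBIC))
    x,y,z=W[...,0],W[...,1],W[...,2]
    m=(abs(z-.16)<.012)&(x>.3)&(x<.75)&(y>0.0)&(y<.4)
    p=W[m][:,:2].astype(np.float32)*1000; r=cv2.minAreaRect(p); print(n,'box',m.sum(),r,np.nanmedian(z[m]))
    g=c['image'].max(-1)
    m=(g<75)&(z>.025)&(z<.06)&(x>.38)&(x<.5)&(y>-.29)&(y<-.165)
    p=W[m]; pp=p[:,:2].astype(np.float32)*1000
    print('handle',m.sum(),cv2.minAreaRect(pp) if m.sum() else 0, np.median(p[:,2]), p.mean(0), np.linalg.svd(pp-pp.mean(0),full_matrices=False)[2][0])
    m=(z>.0)&(z<.06)&(x>.3)&(x<.5)&(y>-.19)&(y<-.04)&(z>.016)
    pp=W[m][:,:2].astype(np.float32)*1000
    print('tray',m.sum(),cv2.minAreaRect(pp))
s=arm.observe(); print(s['position'],R.from_rotvec(s['tool_rot']).as_matrix().round(3),s['opening'],s['clock'])
E
```

```text
top box 5310 ((522.3834228515625, 186.25489807128906), (192.6986541748047, 170.79562377929688), 72.2994155883789) 0.16015696889430803
handle 175 ((426.30706787109375, -226.7272186279297), (14.473761558532715, 80.8861312866211), 8.777896881103516) 0.041835078051422225 [ 0.42562456 -0.22653254  0.04114981] [-0.15041491  0.98862296]
tray 403 ((412.43316650390625, -128.4718017578125), (80.43077087402344, 124.3027114868164), 8.276195526123047)
scene box 4194 ((521.722412109375, 186.9585418701172), (192.45445251464844, 173.47061157226562), 72.23651885986328) 0.15843825078858514
handle 240 ((432.3707275390625, -224.9964141845703), (70.44971466064453, 86.02937316894531), 9.151209831237793) 0.039423952097357016 [ 0.43110073 -0.22619376  0.03755933] [-0.14071155  0.9900506 ]
tray 446 ((413.3224792480469, -128.24185180664062), (83.0125503540039, 126.59344482421875), 9.01464557647705)
[ 0.18899593 -0.64802335  0.23876376] [[ 0.96  0.28  0.  ]
 [ 0.28 -0.96 -0.  ]
 [-0.    0.   -1.  ]] 0.08811036406649261 0.8
```

View pics/crop.png

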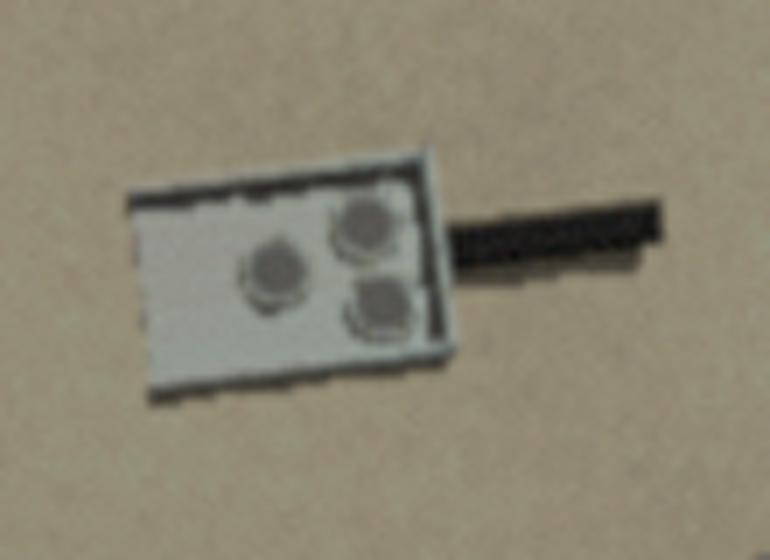

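The crop shows the aluminium scoop at top-camera px (260,203) holding three discs, at crop (275,275), (365,225) and (383,305). There are four candidates:
- **Caps scoop:** (260,203), aluminium. It matches the description because it holds the three caps.
- **Vials scoop:** (275,135), aluminium, to be left alone.
- **Blue and purple look-alikes:** (310,270) and (397,252), to be left alone.

```bash
cat >> h.py <<'E'
def tool(yaw,pitch):  # tool x toward mouth heading yaw(deg), mouth pitched down by pitch(deg)
    a=np.radians(yaw); x=np.array([np.cos(a),np.sin(a),0]); z=np.array([0,0,-1.]); y=np.cross(z,x)
    M=np.stack([x,y,z],1)
    return M@R.from_euler('y',-pitch,degrees=True).as_matrix() if (M@R.from_euler('y',-pitch,degrees=True).as_matrix())[2,0]*pitch<=0 else M@R.from_euler('y',pitch,degrees=True).as_matrix()
def rel(p,M,s=None,tag=''):
    s=s or arm.observe(); R0=R.from_rotvec(s['tool_rot']).as_matrix()
    print(tag,'turn',(R.from_matrix(R0.T@M).as_rotvec()).round(3),'shift',(R0.T@(np.array(p)-s['position'])*1000).round(1))
E
python3 - <<'E'
from h import *
rel([.4257,-.216,.13],tool(98.6,0),tag='above'); rel([.4257,-.216,.012],tool(98.6,0),tag='grasp'); print(tool(90,30).round(2))
E
```

```text
above turn [ 0.     0.    -1.437] shift [ 348.2 -348.5  108.7]
grasp turn [ 0.     0.    -1.437] shift [ 348.2 -348.5  226.7]
[[ 0.    1.   -0.  ]
 [ 0.87 -0.   -0.5 ]
 [-0.5   0.   -0.87]]
```

```bash
python3 -m crank '[0,0,-1.437,348,-348.5,40,0.6,0,0,-1.437,348,-348.5,40,0.6,0,0,-1.437,348,-348.5,40,0.6,0,0,-1.437,348,-348.5,40,0.6,0,0,-1.437,348,-348.5,40,0.6,0,0,-1.437,348,-348.5,40,0.6,0,0,-1.437,348,-348.5,40,0.6,0,0,-1.437,348,-348.5,40,0.6,0,0,-1.437,348,-348.5,40,0.6,0,0,-1.437,348,-348.5,40,0.6,0,0,-1.437,348,-348.5,40,0.6,0,0,-1.437,348,-348.5,40,0.6]' 20
python3 - <<'E'
from h import *
rel([.4257,-.216,.10],tool(98.6,0),tag='above'); print(arm.observe()['joints'].round(3) if hasattr(arm.observe()['joints'],'round') else arm.observe()['joints'])
E
```

```text
clock: 1.8
position: [0.4262, -0.2137, 0.1989]
tool_rot: [2.041, 2.387, 0.001]
ft_force: [0.6, -0.7, -0.7]
opening: 0.0526
gripper_force: 0.0
above turn [0.001 0.    0.006] shift [-2.2 -1.  98.9]
[-0.517 -0.088  2.06   0.     1.168 -0.673]
```

```bash
python3 -m crank '[0,0,0,-2,0,40,0.6,0,0,0,-2,0,80,0.6,0,0,0,-2,0,120,0.6,0,0,0,-2,0,150,0.6,0,0,0,-2,0,170,0.6,0,0,0,-2,0,182,0.6,0,0,0,-2,0,187,0.6,0,0,0,-2,0,187,0.6,0,0,0,-2,0,187,0.6]' 20
python3 - <<'E'
from h import *
for n in ['scene','top']:
    c=cam(n)
    a=c['image'][110:270,150:310,::-1] if n=='scene' else c['image'][140:300,190:350,::-1]
    cv2.imwrite(f'pics/{n}1.png',cv2.resize(a,(400,400)))
cv2.imwrite('pics/g1.png',np.hstack([cv2.imread('pics/scene1.png'),cv2.imread('pics/top1.png')]))
E
```

```text
clock: 2.55
position: [0.4263, -0.2183, 0.0123]
tool_rot: [2.048, 2.381, 0.0]
ft_force: [0.2, -0.1, -0.2]
opening: 0.0527
gripper_force: 0.0
```

View pics/g1.png

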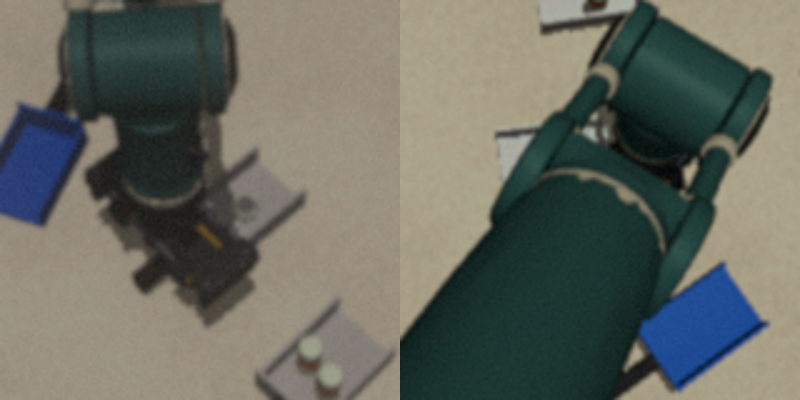

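The gripper sits over the caps scoop: its tray shows at (255,200) in the left crop. The vials scoop at (330,370) is clear. I'll close now.

```bash
python3 -m crank '[0,0,0,0,0,0,0.3,0,0,0,0,0,0,0.2,0,0,0,0,0,0,0,0,0,0,0,0,0,0,0,0,0,0,0,0,0,0,0,0,0,0,0,0,0,0,0,0,0,0,0,0,0,0,0,0,0,0,0,0,0,0,0,0,0]' 55
python3 - <<'E'
from h import *
s=arm.observe(); print(s['opening'],s['gripper_force'],s['position'])
p=s['position']; 
rel([.4263,-.2183,.05],tool(98.1,0)); rel([.4263,-.2183,.09],tool(98.1,-9))
E
```

```text
clock: 3.4
position: [0.4259, -0.218, 0.0118]
tool_rot: [2.049, 2.381, 0.0]
ft_force: [0.0, 1.1, 1.1]
opening: 0.0154
gripper_force: 55.0
0.01540962707446226 54.99877341091633 [ 0.42592488 -0.21801127  0.01183632]
 turn [0.    0.    0.009] shift [ -0.3   0.3 -38.2]
 turn [-0.     0.157  0.009] shift [ -0.3   0.3 -78.2]
```

```bash
python3 -m crank '[0,0,0,0,0,-5,0,0,0.02,0,0,0,-15,0,0,0.06,0,0,0,-30,0,0,0.1,0,0,0,-50,0,0,0.14,0,0,0,-75,0,0,0.157,0,0,0,-105,0,0,0.157,0,0,0,-135,0,0,0.157,0,0,0,-160,0,0,0.157,0,0,0,-180,0,0,0.157,0,0,0,-190,0,0,0.157,0,0,0,-190,0]'
python3 - <<'E'
from h import *
c=cam('scene'); cv2.imwrite('pics/s2.png',cv2.resize(c['image'][...,::-1],(800,600)))
s=arm.observe(); M=R.from_rotvec(s['tool_rot']).as_matrix(); print(M.round(3),s['position'])
# predicted lip for grasp offset d ahead of grip
for d in (.01,.015,.02): 
    L=s['position']+M@[.168-d,0,-.019+.031]; q=c['Rm']@L+c['t']; print(d,L.round(3),(q[:2]/q[2]*c['f']+[c['cx'],c['cy']]).round(1))
print(arm.spot_point('scoop_lip','scene')); W=cloud(c)
E
```

```text
clock: 4.32
position: [0.427, -0.2189, 0.2042]
tool_rot: [-1.971, -2.292, -0.156]
ft_force: [0.2, -0.3, -1.3]
opening: 0.0156
gripper_force: 55.0
[[-0.148  0.989 -0.022]
 [ 0.977  0.15   0.153]
 [ 0.155  0.001 -0.988]] [ 0.42614253 -0.21831678  0.20227413]
0.01 [ 0.403 -0.062  0.215] [265.5 133.7]
0.015 [ 0.403 -0.067  0.214] [263.9 135. ]
0.02 [ 0.404 -0.072  0.213] [262.4 136.4]
[{'xy': [263.7, 137.3], 'conf': 0.97}, {'xy': [153.1, 198.2], 'conf': 0.62}, {'xy': [73.9, 226.9], 'conf': 0.62}]
```

View pics/s2.png

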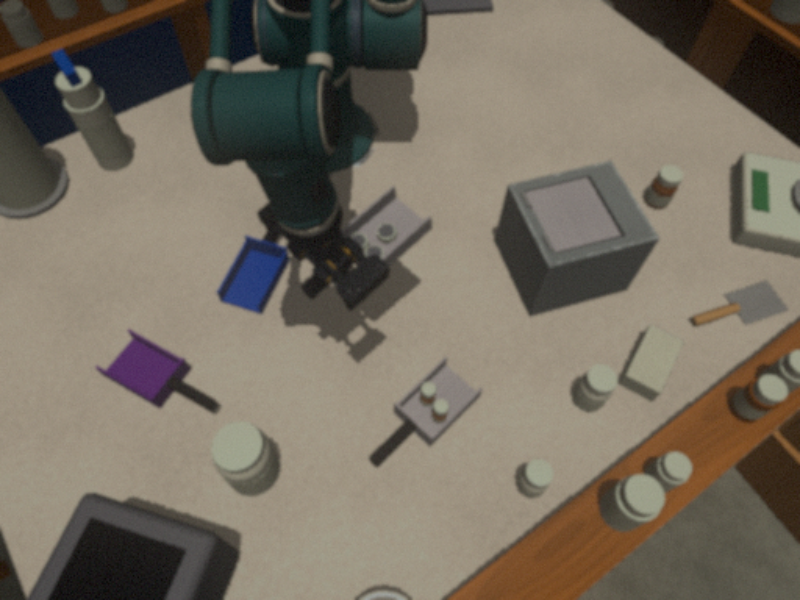

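```bash
cat >> h.py <<'E'
XB=np.array([-.304,-.953,0]); YB=np.array([.953,-.304,0]); B0=np.array([.522,.1865,0])
OFF=np.array([.152,0,.012])
def way(pitch,x,z,y=0):
    M=tool(72.3,pitch); return B0+XB*x/1000+YB*y/1000+[0,0,z/1000]-M@OFF, M
E
python3 - <<'E'
from h import *
s=arm.observe(); print(s['clock'])
for w in [(-9,-10,215),(-5,-20,190)]: p,M=way(*w); print(p.round(3)); rel(p,M,s,str(w))
E
```

```text
4.4167
[0.479 0.051 0.203]
(-9, -10, 215) turn [-0.073 -0.     0.453] shift [255.1  93.1  38.2]
[0.482 0.06  0.189]
(-5, -20, 190) turn [-0.057 -0.069  0.456] shift [261.3  97.3  53.7]
```

```bash
python3 -m crank '[-0.002,0,0.015,8,3,1,0,-0.006,0,0.04,24,9,3,0,-0.012,0,0.08,48,17,6,0,-0.02,0,0.13,76,27,10,0,-0.03,0,0.18,105,38,15,0,-0.037,0,0.23,134,49,20,0,-0.045,0,0.28,163,60,24,0,-0.053,0,0.33,190,70,28,0,-0.06,0,0.38,215,79,32,0,-0.067,0,0.42,236,87,35,0,-0.071,0,0.445,249,91,37,0,-0.073,0,0.453,255,93,38,0]'
python3 - <<'E'
from h import *
c=cam('scene'); cv2.imwrite('pics/s3.png',cv2.resize(c['image'][60:260,180:440,::-1],(780,600)))
s=arm.observe(); M=R.from_rotvec(s['tool_rot']).as_matrix(); L=s['position']+M@OFF; q=c['Rm']@L+c['t']; print(L.round(3),(q[:2]/q[2]*c['f']+[c['cx'],c['cy']]).round(1),arm.spot_point('scoop_lip','scene')[:1])
print(np.round(s['joints'],2),s['clock'])
for w in [(0,-20,190),(12,-25,172),(17,-28,150),(18,-28,132),(35,-10,100),(45,0,90),(55,10,85),(60,10,85)]: p,M=way(*w); rel(p,M,s,str(w))
E
```

```text
clock: 5.42
position: [0.4774, 0.0527, 0.2014]
tool_rot: [-2.454, -1.795, -0.189]
ft_force: [0.1, -0.2, -2.0]
opening: 0.0155
gripper_force: 55.0
[0.524 0.198 0.214] [381.8 118.7] [{'xy': [383.5, 122.6], 'conf': 0.87}]
[-0.05 -0.11  2.09  0.17  1.14  0.19] 5.4667
(0, -20, 190) turn [-0.003 -0.157  0.002] shift [8.8 1.6 1.1]
(12, -25, 172) turn [-0.003 -0.366  0.002] shift [ 21.6   1.6 -10.4]
(17, -28, 150) turn [-0.003 -0.453  0.002] shift [27.4  1.6  0.1]
(18, -28, 132) turn [-0.003 -0.471  0.002] shift [25.9  1.7 15.6]
(35, -10, 100) turn [-0.003 -0.768  0.003] shift [32.1  1.7  9.8]
(45, 0, 90) turn [-0.002 -0.942  0.003] shift [42.1  1.7  2.3]
(55, 10, 85) turn [-0.002 -1.117  0.003] shift [55.2  1.7 -6.2]
(60, 10, 85) turn [-0.002 -1.204  0.003] shift [ 67.8   1.7 -10.5]
```

View pics/s3.png

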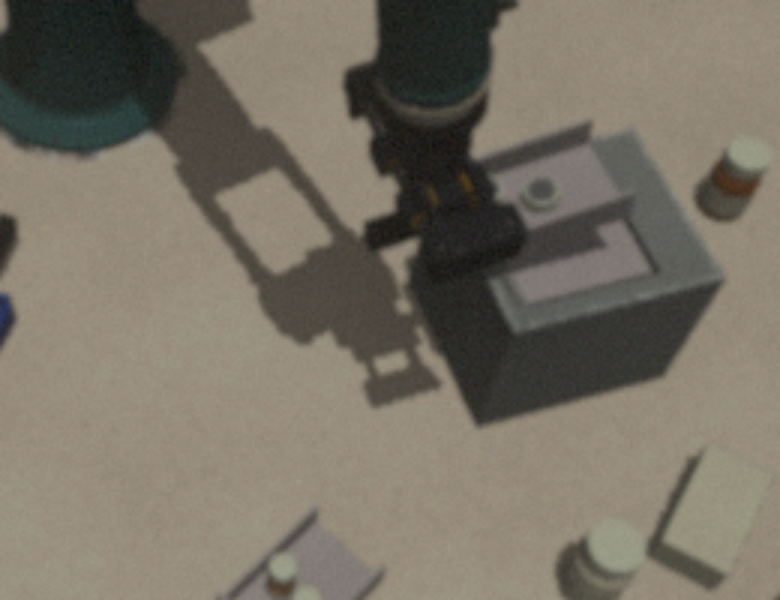

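```bash
python3 -m crank '[-0.001,-0.05,0,3,1,0,0,-0.002,-0.1,0.001,6,1,1,0,-0.003,-0.157,0.002,9,1.6,1,0,-0.003,-0.22,0.002,13,1.6,-3,0,-0.003,-0.29,0.002,17,1.6,-7,0,-0.003,-0.366,0.002,21.6,1.6,-10.4,0,-0.003,-0.40,0.002,24,1.6,-7,0,-0.003,-0.43,0.002,26,1.6,-3,0,-0.003,-0.44,0.002,27,1.6,1,0,-0.003,-0.44,0.002,27,1.6,6,0,-0.003,-0.44,0.002,26.5,1.6,10,0,-0.003,-0.44,0.002,26.5,1.6,10,0]'
python3 - <<'E'
from h import *
c=cam('scene'); cv2.imwrite('pics/s4.png',cv2.resize(c['image'][60:260,180:440,::-1],(780,600)))
s=arm.observe(); M=R.from_rotvec(s['tool_rot']).as_matrix(); L=s['position']+M@OFF; q=c['Rm']@L+c['t']; print(L.round(3),(q[:2]/q[2]*c['f']+[c['cx'],c['cy']]).round(1),arm.spot_point('scoop_lip','scene')[:1])
print(np.round(s['joints'],2),s['clock'])
for w in [(18,-28,132),(27,-20,115),(35,-10,100),(45,0,90),(55,10,85),(60,10,85)]: p,M=way(*w); rel(p,M,s,str(w))
E
```

```text
clock: 6.52
position: [0.4883, 0.0759, 0.1969]
tool_rot: [2.388, 1.739, -0.339]
ft_force: [0.4, 0.4, -2.5]
opening: 0.0153
gripper_force: 55.0
[0.532 0.212 0.144] [380.3 136.3] [{'xy': [380.5, 135.7], 'conf': 0.95}]
[ 0.27  0.06  1.95 -0.25  1.3   0.66] 6.5667
(18, -28, 132) turn [ 0.002 -0.031 -0.003] shift [ 4.5 -1.8  6.1]
(27, -20, 115) turn [ 0.002 -0.188 -0.004] shift [ 6.1 -1.8  1.2]
(35, -10, 100) turn [ 0.001 -0.328 -0.004] shift [ 7.7 -1.8 -1.7]
(45, 0, 90) turn [ 0.001 -0.502 -0.004] shift [ 13.5  -1.8 -12.7]
(55, 10, 85) turn [ 0.001 -0.677 -0.004] shift [ 21.7  -1.8 -26. ]
(60, 10, 85) turn [ 0.001 -0.764 -0.004] shift [ 31.3  -1.8 -35.2]
```

View pics/s4.png

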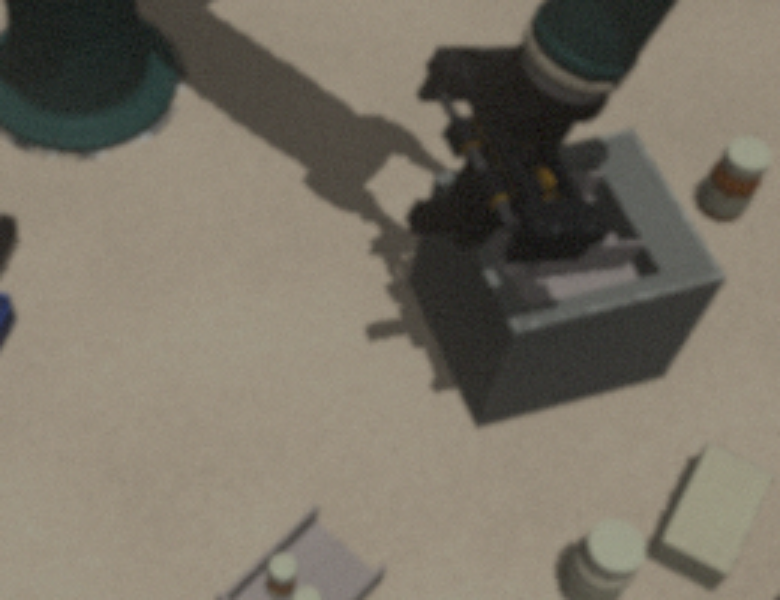

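The lip, near crop (600,230), is inside the opening and the flap has started to go down, with dark gaps at (650,262) and (610,200). I'll press deeper and tip.

```bash
python3 -m crank '[0.002,-0.03,-0.003,4.5,-1.8,6,0,0.002,-0.1,-0.003,5.3,-1.8,4,0,0.002,-0.188,-0.004,6,-1.8,1.2,0,0.001,-0.26,-0.004,7,-1.8,0,0,0.001,-0.328,-0.004,7.7,-1.8,-1.7,0,0.001,-0.42,-0.004,10.5,-1.8,-7,0,0.001,-0.502,-0.004,13.5,-1.8,-12.7,0,0.001,-0.59,-0.004,17.5,-1.8,-19,0,0.001,-0.677,-0.004,21.7,-1.8,-26,0,0.001,-0.677,-0.004,21.7,-1.8,-26,0,0.001,-0.677,-0.004,21.7,-1.8,-26,0,0.001,-0.677,-0.004,21.7,-1.8,-26,0]'
python3 - <<'E'
from h import *
a=[]
for n,(u,v) in {'scene':(180,60),'top':(40,60)}.items():
    c=cam(n); a.append(cv2.resize(c['image'][v:v+200,u:u+200,::-1],(400,400)))
    s=arm.observe(); M=R.from_rotvec(s['tool_rot']).as_matrix(); L=s['position']+M@OFF; q=c['Rm']@L+c['t']; print(L.round(3),(q[:2]/q[2]*c['f']+[c['cx'],c['cy']]).round(1),arm.spot_point('scoop_lip',n)[:1],arm.spot_point('cap0_center',n),arm.spot_point('scoop_grip',n)[:3])
cv2.imwrite('pics/g5.png',np.hstack(a)); print(np.round(s['joints'],2),s['clock'],s['ft_force'])
E
```

```text
clock: 7.62
position: [0.4963, 0.104, 0.2174]
tool_rot: [1.93, 1.409, -0.999]
ft_force: [0.3, 1.2, -1.5]
opening: 0.0153
gripper_force: 55.0
[0.52  0.178 0.087] [361.9 152.1] [{'xy': [72.7, 227.6], 'conf': 0.73}] [] [{'xy': [348.0, 119.6], 'conf': 0.95}, {'xy': [175.4, 142.3], 'conf': 0.81}, {'xy': [124.3, 251.9], 'conf': 0.56}]
[0.52  0.177 0.087] [136.3 155.4] [{'xy': [326.9, 258.7], 'conf': 0.86}] [{'xy': [117.1, 163.8], 'conf': 0.65}] [{'xy': [147.0, 146.2], 'conf': 0.97}, {'xy': [377.2, 214.8], 'conf': 0.94}, {'xy': [277.4, 295.7], 'conf': 0.84}]
[ 0.53  0.42  1.71 -0.59  1.78  0.96] 7.8667 [-0.6180005   1.24856837 -0.27728726]
```

View pics/g5.png

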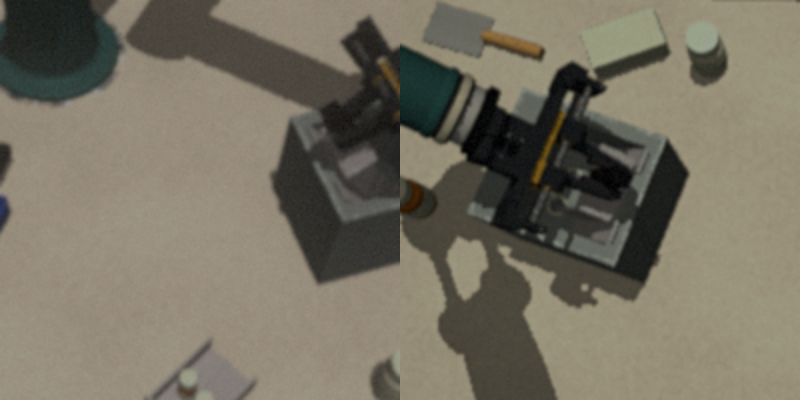

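The scoop is tipped with the flap held open. A cap shows at top crop (555,208), so I'll tip further, hold and check again.

```bash
python3 -m crank '[0,-0.08,0,9,0,-8,0,0,-0.08,0,9,0,-8,0,0,-0.08,0,9,0,-8,0,0,-0.08,0,9,0,-8,0,0,-0.08,0,9,0,-8,0,0,-0.08,0,9,0,-8,0]'
python3 - <<'E'
from h import *
c=cam('top'); W=cloud(c); cv2.imwrite('pics/t6.png',cv2.resize(c['image'][100:200,70:190,::-1],(720,600),interpolation=cv2.INTER_CUBIC))
s=arm.observe(); M=R.from_rotvec(s['tool_rot']).as_matrix(); print(s['position'],s['clock'],M[2])
for r in arm.spot_point('cap0_center','top'):
    u,v=np.round(r['xy']).astype(int); p=np.nanmedian(W[v-2:v+3,u-2:u+3].reshape(-1,3),0); d=p-B0
    print(r,p.round(3),'box',(d@XB).round(3),(d@YB).round(3),'tool',(M.T@(p-s['position'])).round(3))
E
```

```text
clock: 8.52
position: [0.4996, 0.115, 0.2152]
tool_rot: [1.868, 1.363, -1.065]
ft_force: [-0.3, 1.7, -1.3]
opening: 0.0155
gripper_force: 55.0
[0.49957547 0.11507214 0.21521845] 8.5667 [-0.86149199  0.00210747 -0.50776678]
{'xy': [118.1, 163.1], 'conf': 0.55} [0.514 0.248 0.019] box -0.056 -0.027 tool [ 0.236 -0.027 -0.013]
```

View pics/t6.png

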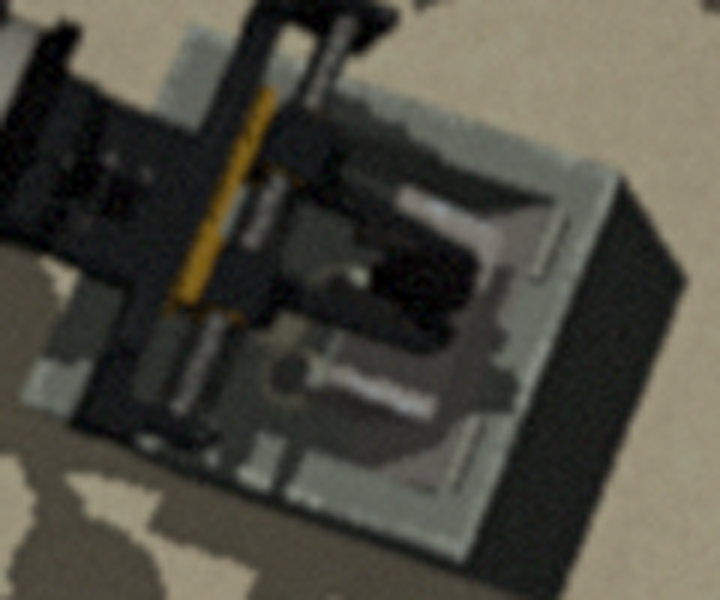

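```bash
python3 - <<'E'
from h import *
c=cam('top'); W=cloud(c); s=arm.observe(); M=R.from_rotvec(s['tool_rot']).as_matrix()
for x,y in [(350,275),(320,240),(285,330),(330,275),(295,375)]:
    u,v=70+x//6,100+y//6; p=np.nanmedian(W[v-1:v+2,u-1:u+2].reshape(-1,3),0); print((x,y),p.round(3),((p-B0)@XB).round(3),'tool',(M.T@(p-s['position'])).round(3),c['image'][v,u])
E
```

```text
(350, 275) [0.566 0.225 0.018] -0.05 tool [ 0.234  0.03  -0.008] [89 90 79]
(320, 240) [0.584 0.245 0.005] -0.075 tool [ 0.257  0.041 -0.022] [43 42 42]
(285, 330) [0.537 0.254 0.017] -0.069 tool [ 0.243 -0.007 -0.023] [82 82 67]
(330, 275) [0.566 0.234 0.019] -0.059 tool [ 0.237  0.027 -0.016] [51 49 44]
(295, 375) [0.516 0.247 0.017] -0.056 tool [ 0.237 -0.024 -0.012] [32 33 33]
```

Three disc tops read z ≈ 17–19 mm on the box floor, so all the caps are in. Next I'll draw the scoop out along its axis.

```bash
python3 -m crank '[0,0,0,-10,0,0,0,0,0,0,-28,0,0,0,0,0,0,-48,0,0,0,0,0,0,-70,0,0,0,0,0,0,-95,0,0,0,0,0,0,-120,0,0,0,0,0,0,-140,0,0,0,0,0,0,-150,0,0,0,0,0,0,-150,0,0,0,0,0,0,-150,0,0,0]'
python3 - <<'E'
from h import *
s=arm.observe(); M=R.from_rotvec(s['tool_rot']).as_matrix(); print(s['position'],s['position']+M@OFF,s['ft_force'],np.round(s['joints'],2),s['clock'])
for p,y,t in [([.4263,-.10,.25],90,20),([.4263,-.2183,.15],98.1,0)]: rel(p,tool(y,t),s)
E
```

```text
clock: 9.5
position: [0.4762, 0.0427, 0.3439]
tool_rot: [1.867, 1.363, -1.066]
ft_force: [0.1, 0.1, -1.2]
opening: 0.0155
gripper_force: 55.0
[0.47615039 0.04272156 0.34388173] [0.49667368 0.10629192 0.20682115] [ 0.11205808  0.09214407 -1.20388208] [ 0.48  0.26  1.72 -0.71  1.93  0.81] 9.5
 turn [-0.2    0.684 -0.243] shift [  4.2  -4.3 177.9]
 turn [-0.232  1.021 -0.409] shift [ 33.2  31.4 325.8]
```

```bash
python3 -m crank '[-0.03,0.1,-0.035,1,-1,22,0,-0.06,0.2,-0.07,1.5,-1,50,0,-0.09,0.31,-0.11,2,-2,80,0,-0.12,0.42,-0.15,2.5,-3,110,0,-0.15,0.52,-0.185,3,-4,138,0,-0.18,0.62,-0.22,4,-4,162,0,-0.2,0.684,-0.243,4,-4,178,0,-0.2,0.684,-0.243,4,-4,178,0,-0.2,0.684,-0.243,4,-4,178,0]'
python3 - <<'E'
from h import *
s=arm.observe(); M=R.from_rotvec(s['tool_rot']).as_matrix(); print(s['position'],s['position']+M@OFF)
c=cam('scene'); W=cloud(c); L=s['position']+M@OFF; q=c['Rm']@L+c['t']; print((q[:2]/q[2]*c['f']+[c['cx'],c['cy']]).round(1),arm.spot_point('scoop_lip','scene')[:3])
d=W-B0; bx,by=d@XB,d@YB; m=(abs(bx-.015)<.05)&(abs(by)<.05)&(W[...,2]<.2)&(W[...,2]>.0); print('flap z',m.sum(),np.percentile(W[...,2][m],[5,50,95]))
for p,t in [([.4263,-.2183,.15],0),([.4263,-.2183,.06],0)]: rel(p,tool(98.1,t),s)
E
```

```text
clock: 10.25
position: [0.4252, -0.1013, 0.249]
tool_rot: [2.036, 2.029, -0.364]
ft_force: [0.7, 0.4, -1.5]
opening: 0.0153
gripper_force: 55.0
[ 0.42519854 -0.10133428  0.24895631] [0.42557049 0.03730274 0.18549264]
[303.3 129.1] [{'xy': [76.6, 228.2], 'conf': 0.94}, {'xy': [153.4, 198.0], 'conf': 0.77}, {'xy': [304.2, 129.7], 'conf': 0.71}]
flap z 1243 [0.15612052 0.15860556 0.1610888 ]
 turn [-0.029  0.35  -0.143] shift [-75.9   1.9 133.1]
 turn [-0.029  0.35  -0.143] shift [-45.    2.2 217.6]
```

The flap is shut, with its surface at z ≈ 0.159. I'll take the scoop back over its original spot.

```bash
python3 -m crank '[-0.005,0.06,-0.025,-13,0,22,0,-0.01,0.13,-0.05,-28,1,48,0,-0.015,0.2,-0.08,-43,1,75,0,-0.02,0.27,-0.11,-58,2,102,0,-0.029,0.32,-0.13,-70,2,123,0,-0.029,0.35,-0.143,-75.9,1.9,133,0,-0.029,0.35,-0.143,-69,2,152,0,-0.029,0.35,-0.143,-60,2,176,0,-0.029,0.35,-0.143,-52,2,198,0,-0.029,0.35,-0.143,-45,2.2,217.6,0,-0.029,0.35,-0.143,-45,2.2,217.6,0,-0.029,0.35,-0.143,-45,2.2,217.6,0]'
python3 - <<'E'
from h import *
s=arm.observe(); c=cam('scene'); M=R.from_rotvec(s['tool_rot']).as_matrix(); L=s['position']+M@OFF; q=c['Rm']@L+c['t']; print(L,(q[:2]/q[2]*c['f']+[c['cx'],c['cy']]).round(1),arm.spot_point('scoop_lip','scene')[:3])
rel([.4263,-.2183,.0125],tool(98.1,0),s)
cv2.imwrite('pics/s7.png',cv2.resize(c['image'][60:260,180:440,::-1],(780,600)))
W=cloud(c); p=W[(abs(W[...,0]-.41)<.045)&(W[...,1]>-.15)&(W[...,1]<-.05)&(W[...,2]>.02)&(W[...,2]<.13)]
v,u=np.histogram(p[:,2],8); print(v,u.round(3))
E
```

```text
clock: 11.35
position: [0.4286, -0.2152, 0.0595]
tool_rot: [-2.048, -2.378, -0.002]
ft_force: [0.3, 0.3, -1.3]
opening: 0.0153
gripper_force: 55.0
[ 0.40609297 -0.06481571  0.04801926] [263.1 173.5] [{'xy': [262.3, 175.0], 'conf': 0.82}, {'xy': [152.5, 197.9], 'conf': 0.69}, {'xy': [75.0, 225.5], 'conf': 0.62}]
 turn [-0.001 -0.003  0.007] shift [-2.9 -2.7 47. ]
[ 78 534  73  37  41  38  51  72] [0.043 0.048 0.053 0.057 0.062 0.067 0.072 0.076 0.081]
```

```bash
python3 -m crank '[0,0,0,0,0,12,0,0,0,0,0,0,24,0,0,0,0,0,0,34,0,0,0,0,0,0,41,0,0,0,0,0,0,45,0,0,0,0,0,0,47,0,0,0,0,0,0,47.5,0,0,0,0,0,0,47.5,0]'
```

```text
clock: 12.12
position: [0.4293, -0.2173, 0.014]
tool_rot: [2.053, 2.376, 0.004]
ft_force: [-0.1, 0.2, -1.4]
opening: 0.0151
gripper_force: 55.0
```

```bash
python3 -m crank '[0,0,0,0,0,1,0,0,0,0,0,0,2,0,0,0,0,0,0,2,0,0,0,0,0,0,2,0]'; python3 -m crank '[0,0,0,0,0,0,0.1,0,0,0,0,0,0,0.3,0,0,0,0,0,0,0.6,0,0,0,0,0,0,0.6,0,0,0,0,0,0,0.6,0,0,0,0,0,-10,0.6,0,0,0,0,0,-40,0.6,0,0,0,0,0,-80,0.6,0,0,0,0,0,-120,0.6,0,0,0,0,0,-150,0.6,0,0,0,0,0,-150,0.6]' 10
python3 - <<'E'
from h import *
c=cam('scene'); W=cloud(c); cv2.imwrite('pics/s8.png',cv2.resize(c['image'][...,::-1],(800,600)))
print([(np.round(r['xy']),r['conf'],ray(c,r['xy'],0).round(3)) for r in arm.spot_point('scoop_lip','scene')[:3]],[(r['conf'],ray(c,r['xy'],.031).round(3)) for r in arm.spot_point('other_grip','scene')[:2]])
p=W[(abs(W[...,0]-.405)<.03)&(W[...,1]>-.15)&(W[...,1]<-.075)&(W[...,2]<.1)]; A=np.c_[p[:,:2],np.ones(len(p))]; k=np.median(p[:,2]); g=abs(p[:,2]-k)<.008; print('floor',k,np.linalg.lstsq(A[g],p[g,2],rcond=None)[0].round(3))
d=W-B0; bx,by=d@XB,d@YB; m=(abs(bx-.015)<.05)&(abs(by)<.05); print('flap',np.nanpercentile(W[...,2][m],[5,50,95]))
s=arm.observe(); print(s['ft_force'],s['position'])
E
```

```text
clock: 12.45
position: [0.4293, -0.2173, 0.012]
tool_rot: [2.053, 2.375, 0.004]
ft_force: [0.1, -0.2, -0.7]
opening: 0.0153
gripper_force: 55.0
clock: 13.37
position: [0.4331, -0.2198, 0.1702]
tool_rot: [2.044, 2.366, 0.008]
ft_force: [1.2, -1.3, 0.8]
opening: 0.0527
gripper_force: 0.0
[(array([ 77., 229.]), 0.87, array([ 0.245, -0.547,  0.   ])), (array([154., 200.]), 0.77, array([ 0.282, -0.342,  0.   ])), (array([264., 182.]), 0.75, array([ 0.406, -0.06 ,  0.   ]))] [(0.58, array([ 0.632, -0.27 ,  0.031]))]
floor 0.0026373776100735197 [ 0.012 -0.003 -0.003]
flap [0.1561349  0.15867378 0.16106196]
[-0.7152973   0.11107791 -0.68904106] [ 0.42846514 -0.21717291  0.1621353 ]
```

View pics/s8.png

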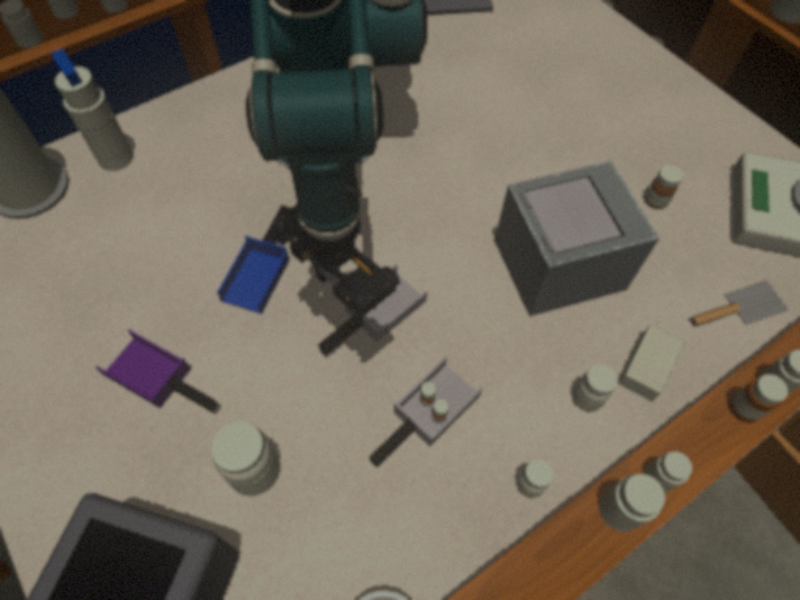

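The scoop stands flat and empty at (370,315), the flap at (575,212) is shut, the vials scoop at (425,410) hasn't moved, and the gripper is clear.

```bash
python3 -c "
from bench import arm
print(arm.sign_off())"
```

```text
the job is handed in; nothing more can be done
None
```

I've handed the job in: all three caps are in the return box, the flap is shut, the emptied scoop stands flat on the counter and the vials scoop wasn't moved; the verdict wasn't shown.

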